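# Pack the meter case and latch it

## Robot

A 7-joint arm with a two-finger parallel gripper is mounted at the origin on the work surface. World frame = base frame: x ahead of the robot, y to its left, z up, the work surface at z = 0. Lengths are in m, angles in rad, forces in N, time in s.
With the tool pointing down it reaches from about 0.4 to 0.875 m from the base axis. Payload 6.5 kg.
Tool frame: the origin (TCP) lies between the finger pads; the fingertips stand 17 mm ahead of it and the grasp point (between the pads) lies 2 mm behind it (manip.tip_reach is the distance from the TCP to the fingertips, in m); x points along the fingers, y is the direction in which the jaws open and shut, and the axes are right-handed (so a half turn about x gives the same grasp; the last joint's range is limited). The gripper opens to 85 mm and grips with 20 to 120 N. Pads are 22 mm wide; open, the fingers measure 114 mm over their backs; the gripper's body (76 mm by 85 mm) begins 54 mm behind the grasp point. The pads swing forward as they close: fully open they stand 13 mm farther back than shut.
Start: joints at [-1.221, 0.536, -0.004, 1.538, 0.003, 1.067, -0.071], TCP at [0.263, 0.595, 0.221] pointing down, gripper open.
Joint ranges: [-2.7, 2.7], [-0.37, 2.16], [-1.27, 1.26], [0.24, 2.4], [-1.31, 4.45], [0.19, 1.91], [-2.76, 2.76]. Speed limits (rad/s): [2.39, 2.39, 3.14, 3.14, 3.14, 3.14, 3.14].

## Interface

Orientations are given as a unit quaternion [w, x, y, z].
In Python, from rig import readout, cams, manip, nets gives the robot as it stands.
- The arm moves only by the tool carry_out, never from a script. Its argument "series" is one flat list of numbers, 5 for each row, row after row: the shift along the tool's x, y, z in cm, then the turn about the tool's x in rad, then the opening, from 0 (shut) to 1 (fully open). A call has 1 to 5 rows; each row shifts and turns the commanded pose from where the row before left it, along the tool's axes as they then stand; what a row does not reach is not made up. A row lasts 1/12 s, in which the tool goes at most 41.7 mm and 7.16 degrees, less where a joint would pass 70% of its speed; a pose out of reach is approached as far as the arm can. A call with a gripper value outside its range is refused whole. The fingers move at their own pace and stop on an object; the grip force is fixed at half the most. Time passes only in rows, so rows that do not move let the fingers close. It gives the time, the measured TCP pose, the force and the opening at its end, in the units of the state.
- readout.get_obs(): the state, without advancing time (a new reading comes with each control period).
- cams.camera(name): name is "scene" or "top" or "wrist"; returns the picture (480x640x3 uint8, red, green, blue); there is no depth.
- cams.camera_params(name): a dict with "intrinsics" (3x3 intrinsics, pixels), "pose" (4x4, takes a point from camera to world coordinates). Camera axes: x right, y down, z forward; pixel columns grow to the right and rows downward; lengths in m; the calibration is good to about 2 mm. A picture is of the moment at which its call begins: read the wrist's pose just before it. camera_params takes no time and is no camera call; for the wrist camera it gives the pose at the moment of the call.
- manip.finish_job(): hands the job in, once; it reports no verdict.
Trained networks look in the newest picture that a camera, given by its name, has taken for a name from the list of things; names that differ only in an ending like _2 or _b are one class to them, and where a whole thing is asked for, a point or a joint stands for the part that bears it (a point fixed in the world has none). Each returns a list of dicts, best first, with "score" (0 to 1); they miss things now and then, are a little off and sometimes report something else, mostly with a low value. They report only what shows in the picture. A call takes as long as a camera call. They do not tell look-alikes from the thing itself.
- nets.look_for(camera, label): "location" ([x, y, z] in m, in the coordinates of the camera as it stood for that picture, good to about 4 mm: the middle of the surface that is visible of it).
The state is a dict: "time": time; "joints": joint angles; "qvel": joint speeds; "joint_torque": joint torques, N m; "eef_pos": TCP position; "ee_rot": TCP orientation; "ft_force": force on the tool from outside, world axes, zero at the start; "moment": the same for the moment, N m; "finger_gap": opening from 0.0 (shut) to 1.0 (fully open).
Only numpy, scipy, OpenCV 4.12 (cv2) and the standard library are available. Lean on these libraries where they do the work, as an engineer would, in place of code of your own. Each camera call takes 0.05 s, during which the arm holds its last target. There are 200 camera calls.

## Task

Pack up the green instrument case: lay the yellow multimeter screen up in the wide compartment (the one beside the lid's hinge) and the orange screwdriver flat in the other compartment, with the meter's screen end and the screwdriver's blade both towards the end of the case marked yellow. Set them down gently without dropping them; once both are in, shut the lid fully, and only then swing the red latch right over onto the lid. Leave everything else on the bench where it stands.

Things in the scene. Friction and masses are not known exactly. Their poses are not given: they have to be found in the camera images.
- case: Open green case, fixed, 220 (x) x 160 (y) mm; origin at the centre of its underside, z up. Floor 5 mm, rim 20 mm above the bench, walls 4 mm. A divider along x, 4 mm thick, as high as the rim, middle at y = +4 mm, leaves two compartments 212 mm long: wide (78 mm, middle y = -37) by the hinge, narrow (70 mm, middle y = +41) by the latch. +x end: yellow strip on floor and rim.
- lid (a joint): Lid angle, rad: 0 shut, grows opening (limit 2.0, starts about 1.8, leaning back). Stiff: stays where left, takes 2 to 5 N at its free edge to move. Green shallow cover 220 x 160 mm, 31 mm deep (26 inside), hinged on the case's -y rim; shut, its flat top is 51 mm above the bench; open, it reaches 185 mm above the bench.
- lid_hinge (a point): Middle of the lid's hinge line (the line runs along the case's x): at case x 0, y -80, z 20 mm. Axes as the case's.
- lid_edge (a point): Middle of the lid's free edge, on its outer (top) face: 160 mm from the hinge line along the lid and 31 mm out from the hinge plane. Its y axis runs from hinge to free edge, its z axis out of the outer face.
- latch (a joint): Latch angle in rad: 0 closed over the lid, grows as it swings outward (limit 1.6; starts open at 1.25 to 1.55). It has a little friction and stays where it is left.
- latch_hinge (a point): Middle of the latch's hinge line (along the case's x), on the case's +y side: at case x 0, y +90, z 26 mm. It sits on a dark block 70 mm long that reaches to y = +96 mm and 24 mm above the bench. Axes as the case's.
- latch_tip (a point): Middle of the end of the latch's tongue. Red L-shaped plate 60 mm wide (x), 5 mm thick: closed, it rises 33 mm from its hinge beside the lid and its tongue reaches 38 mm inward just above the lid. Open, it lies outward, tongue standing to 65 mm above the bench. Push the standing tongue near its tip towards the case, then down onto the lid.
- meter: Yellow multimeter, loose, 140 (x) x 60 (y) x 38 (z) mm, about 0.28 kg, lying face up; origin at the centre of its underside, z up out of its black face, x towards its screen end.
- meter_screen (a point): Middle of the meter's pale screen, on its face, 36 mm from the meter's centre towards its +x end.
- driver: Screwdriver, loose, 160 mm long along x, about 0.12 kg; origin under its mid-length, at the height of the handle's underside. Square orange and black handle, 26 x 26 mm, from x = -80 to +12 mm; steel shaft 8 mm thick on to the blade at x = +80 mm, its axis 13 mm above the origin.
- driver_grip (a point): Middle of the handle's cross-section at x = -30 mm, z = 13 mm, near the screwdriver's centre of mass: grip here.
- driver_tip (a point): End of the screwdriver's blade.
- mug: Blue mug, 72 mm across, 85 mm tall; bystander, origin at the centre of its underside.
- jar: Amber jar, 68 mm across, 90 mm tall; bystander, origin at the centre of its underside.
- bottle: White bottle with blue cap, 60 mm across, 150 mm tall; bystander, origin at the centre of its underside.
- carton: Cardboard box 100 x 70 x 60 mm; bystander, origin at the centre of its underside.
- tape: Blue roll of tape, 90 mm across, 25 mm tall, lying flat; bystander, origin at the centre of its underside.
- adapter: Black plug-in adapter block 70 x 45 x 35 mm; bystander, origin at the centre of its underside.
- wrench: Steel wrench 170 mm long lying flat; bystander, origin under its middle.
Mind the look-alikes: they are no part of the job. What is shaped like the driver but blue is not meant. Leave any pink look-alike of the meter alone.

How it is judged:
By the outcome, as a careful person would: the job done as asked, in the order asked, and still so for the second after the job is handed in, with the robot touching nothing.
It also fails if it takes over 72 s, if anything falls off the work surface, if the arm or the gripper's body presses on something with over 40 N, if the wrist force passes 120 N, or if a joint passes its speed limit or range.

## Working session

There is one attempt and no reset: what is moved stays moved. The work goes in short steps, Python scripts to look and compute and a tool call to move; the robot and the scene stay as the last step left them, time stands still between calls to the robot, and variables do not carry over. Pictures are saved under pics/ and viewed, about 8 in all and at most 12, crops included, and the job is handed in when it is done.

Besides the shell and the picture viewer there is one more tool, called after "Emit:" by a JSON object that holds its "name" and its "arguments". carry_out: Moves the arm, as the interface text tells. Its arguments: {"type":"object","properties":{"series":{"type":"array"}},"required":["series"]}

```bash
mkdir -p pics; ls; cat > h.py <<'E'
import numpy as np, cv2
from rig import readout, cams, manip, nets
from scipy.spatial.transform import Rotation as R
def snap(c,fn=None):
    P=cams.camera_params(c); im=cams.camera(c)
    if fn: cv2.imwrite('pics/'+fn,im[:,:,::-1])
    return im,P
def find(c,P,l):
    T=np.array(P['pose']);K=np.array(P['intrinsics']);o=[]
    for d in nets.look_for(c,l):
        p=np.array(d['location']);q=K@p;w=T[:3,:3]@p+T[:3,3]
        o.append((round(d['score'],2),w.round(3).tolist(),(q[:2]/q[2]).round().astype(int).tolist()))
    return o
def px2w(P,uv,z):
    T=np.array(P['pose']);K=np.array(P['intrinsics'])
    d=T[:3,:3]@np.linalg.solve(K,[uv[0],uv[1],1.]);t=(z-T[2,3])/d[2]
    return T[:3,3]+t*d
def w2px(P,w):
    T=np.array(P['pose']);K=np.array(P['intrinsics'])
    q=K@(T[:3,:3].T@(np.array(w)-T[:3,3]));return q[:2]/q[2]
def tool():
    o=readout.get_obs();q=np.array(o['ee_rot']);return np.array(o['eef_pos']),R.from_quat(q[[1,2,3,0]]).as_matrix(),o
E
python3 - <<'E'
from h import *
for c in ('top','scene'):
    im,P=snap(c,c+'0.png')
    print(c,np.array(P['pose']).round(3).tolist())
    for l in ['case','lid_edge','latch_tip','latch_hinge','meter','meter_screen','driver_grip','driver_tip']: print(l,find(c,P,l))
p,r,o=tool();print(p,r.round(3).tolist(),o['time'],o['ft_force'],o['finger_gap'])
E
```

```text
pics
top [[0.014, -0.978, 0.207, 0.283], [-1.0, -0.015, -0.002, 0.007], [0.005, -0.207, -0.978, 1.332], [0.0, 0.0, 0.0, 1.0]]
case [(0.67, [0.541, -0.068, 0.009], [348, 252])]
lid_edge [(0.98, [0.566, -0.14, 0.087], [378, 237])]
latch_tip [(0.85, [0.509, 0.083, 0.025], [292, 262]), (0.62, [0.397, 0.136, 0.036], [270, 303])]
latch_hinge [(0.83, [0.543, -0.07, 0.011], [349, 251])]
meter [(0.66, [0.285, -0.306, 0.039], [442, 350]), (0.57, [0.56, -0.136, 0.089], [376, 239]), (0.56, [0.461, -0.318, 0.037], [443, 282]), (0.25, [0.797, -0.121, 0.009], [367, 164])]
meter_screen [(0.73, [0.286, -0.304, 0.042], [441, 349]), (0.63, [0.462, -0.318, 0.039], [444, 281])]
driver_grip [(0.97, [0.353, 0.371, 0.028], [179, 319]), (0.95, [0.495, 0.29, 0.025], [214, 266])]
driver_tip [(0.86, [0.494, 0.291, 0.027], [213, 266]), (0.85, [0.347, 0.374, 0.02], [179, 322])]
scene [[-0.624, 0.637, -0.452, 1.169], [0.781, 0.501, -0.373, 0.528], [-0.011, -0.586, -0.81, 1.175], [0.0, 0.0, 0.0, 1.0]]
case [(0.97, [0.546, -0.089, 0.018], [294, 237])]
lid_edge [(0.4, [0.7, -0.298, 0.058], [205, 226])]
latch_tip [(0.63, [0.519, 0.084, 0.029], [346, 258])]
latch_hinge [(0.8, [0.548, -0.088, 0.021], [294, 237])]
meter [(0.92, [0.474, -0.319, 0.037], [254, 183])]
meter_screen [(0.83, [0.291, -0.301, 0.039], [295, 154]), (0.56, [0.476, -0.319, 0.033], [254, 185]), (0.55, [0.517, 0.081, 0.03], [346, 257])]
driver_grip [(0.93, [0.509, 0.292, 0.025], [409, 296]), (0.9, [0.355, 0.381, 0.023], [466, 276]), (0.41, [0.548, 0.471, 0.094], [467, 332])]
driver_tip [(0.93, [0.506, 0.291, 0.022], [410, 295]), (0.57, [0.355, 0.376, 0.025], [465, 274])]
[0.26256442 0.59460583 0.22059937] [[0.0, 0.404, 0.915], [-0.0, 0.915, -0.404], [-1.0, 0.0, 0.0]] 0.9 [ 0.68346518 -0.1659687  -0.06391993] 0.9966332096604849
```

View pics/top0.png

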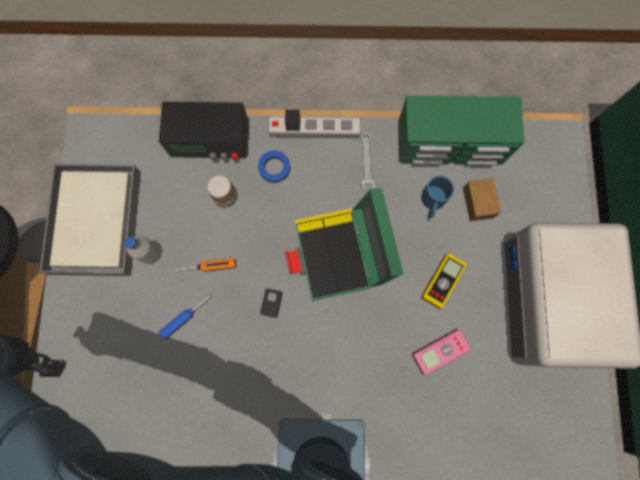

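View pics/scene0.png

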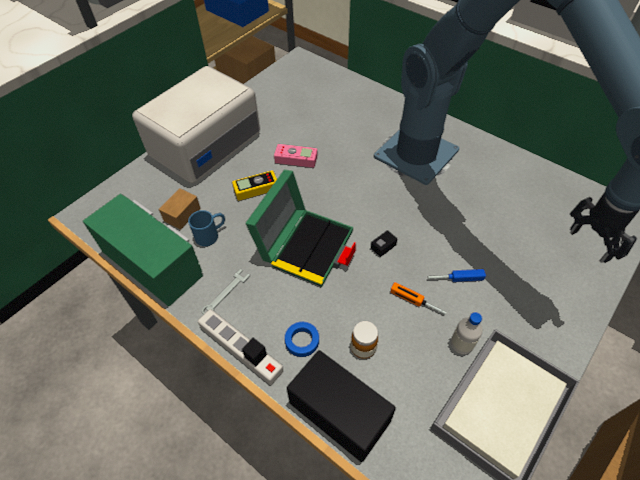

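Top view: the yellow meter is at (445,281), with the pink one at (441,350). The orange driver is at (215,265), with the blue one at (185,316). I choose the yellow meter and the orange driver. The case's yellow end faces up at (325,217), the lid is on the right and the latch is at (293,262). Next comes one close crop, with colour segmentation.

```bash
python3 - <<'E'
from h import *
im=cv2.imread('pics/top0.png');P=cams.camera_params('top')
hsv=cv2.cvtColor(im,cv2.COLOR_BGR2HSV)
def seg(lo,hi,box,n,z):
    m=cv2.inRange(hsv,lo,hi);k=np.zeros_like(m);a,b,c,d=box;k[b:d,a:c]=m[b:d,a:c]
    pts=cv2.findNonZero(k);r=cv2.minAreaRect(pts.astype(np.float32));bx=cv2.boxPoints(r)
    print(n,len(pts),[px2w(P,p,z)[:2].round(3).tolist() for p in bx], px2w(P,r[0],z).round(3))
seg((3,150,100),(20,255,255),(170,240,245,290),'orange',.02)
seg((22,120,80),(35,255,255),(415,240,475,315),'yellow',.036)
seg((22,120,80),(35,255,255),(285,190,365,240),'strip',.02)
seg((0,150,80),(3,255,255),(275,235,310,290),'latch',.04)
a=cv2.resize(im[180:310,280:410],(520,520),interpolation=cv2.INTER_CUBIC)
b=cv2.resize(im[240:310,415:485],(260,260),interpolation=cv2.INTER_CUBIC)
c=cv2.resize(im[230:300,170:240],(260,260),interpolation=cv2.INTER_CUBIC)
cv2.imwrite('pics/crop.png',np.hstack([a,np.vstack([b,c])]));print(manip.tip_reach)
E
```

```text
orange 274 [[0.507, 0.331], [0.519, 0.239], [0.494, 0.235], [0.482, 0.327]] [0.501 0.283 0.02 ]
yellow 591 [[0.418, -0.257], [0.542, -0.329], [0.511, -0.384], [0.388, -0.311]] [ 0.464 -0.32   0.036]
strip 782 [[0.627, 0.079], [0.663, -0.078], [0.625, -0.086], [0.589, 0.07]] [ 0.626 -0.004  0.02 ]
latch 249 [[0.535, 0.099], [0.542, 0.069], [0.483, 0.056], [0.477, 0.086]] [0.509 0.078 0.04 ]
0.017
```

View pics/crop.png

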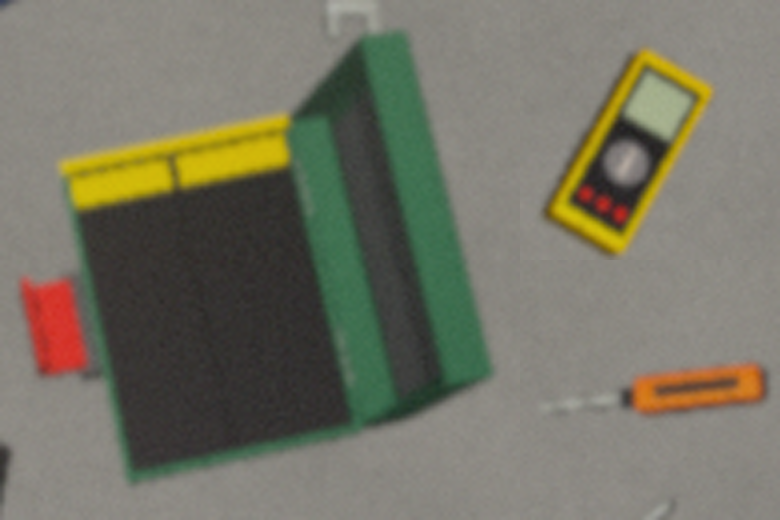

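The crop shows the yellow meter with its screen end at the upper right, the orange driver with its blade to the left (+y), and the case's yellow end facing up with the red latch open. I'll write a helper that works out moves, then go to the driver.

```bash
cat >> h.py <<'E'
def plan(pos,yaw,n,g,start=None):
    """rows (cm, tool axes) to TCP pos, tool-y yaw (deg), in n rows; start=(pos,yaw) commanded pose or measured"""
    if start is None:
        p,r,_=tool(); y0=np.degrees(np.arctan2(r[1,1],r[0,1]))
    else: p,y0=np.array(start[0],float),start[1]
    p=p.copy();dy=(yaw-y0+180)%360-180;y=y0;rows=[]
    for i in range(n):
        t=np.radians(y);A=np.array([[0,0,-1],[np.cos(t),np.sin(t),0],[np.sin(t),-np.cos(t),0]])
        s=(A@((np.array(pos)-p)/(n-i))*100).round(2)
        tr=round(-np.radians((y0+dy-y)/(n-i)),3);p+=A.T@s/100;y-=np.degrees(tr)
        rows.append([*s.tolist(),tr,g])
    for i in range(0,n,5): print([float(x) for r in rows[i:i+5] for x in r])
    return p,y
def case_fit(w):
    """w: 4 rim corners world xy in order (+x+y),(-x+y),(+x-y),(-x-y)"""
    m=np.array([[.11,.08],[-.11,.08],[.11,-.08],[-.11,-.08]]);w=np.array(w)[:,:2]
    z=(w-w.mean(0))@[1,1j];a=(m@[1,1j]);yaw=np.angle((z*a.conj()).sum())
    print('case',w.mean(0).round(4),np.degrees(yaw).round(2),'sides',abs(z[0]-z[1]).round(3),abs(z[0]-z[2]).round(3),abs(z[1]-z[3]).round(3))
    return w.mean(0),yaw
E
python3 - <<'E'
from h import *
P=cams.camera_params('top')
case_fit([px2w(P,(280+u/4,180+v/4),.02) for u,v in [(62,163),(132,482),(290,113),(357,430)]])
plan([.5005,.287,.16],7.4,12,1)
E
```

```text
case [ 0.5345 -0.0261] 12.94 sides 0.223 0.16 0.153
[0.5, -1.54, 2.85, 0.085, 1.0, 0.51, -1.3, 2.97, 0.086, 1.0, 0.5, -1.04, 3.07, 0.085, 1.0, 0.51, -0.77, 3.15, 0.086, 1.0, 0.5, -0.5, 3.2, 0.085, 1.0]
[0.51, -0.23, 3.23, 0.086, 1.0, 0.5, 0.05, 3.24, 0.085, 1.0, 0.51, 0.33, 3.22, 0.086, 1.0, 0.5, 0.61, 3.19, 0.085, 1.0, 0.51, 0.87, 3.12, 0.086, 1.0]
[0.5, 1.14, 3.03, 0.085, 1.0, 0.51, 1.39, 2.93, 0.086, 1.0]
```

Emit:
{"name": "carry_out", "arguments": {"series": [0.5,-1.54,2.85,0.085,1.0,0.5,-1.3,2.97,0.086,1.0,0.5,-1.04,3.07,0.085,1.0,0.5,-0.77,3.15,0.086,1.0,0.5,-0.5,3.2,0.085,1.0]}}

```text
time: 1.32
eef_pos: [0.3625, 0.4652, 0.1956]
ee_rot: [0.645, 0.291, 0.645, -0.29]
ft_force: [0.0, -0.1, -1.0]
finger_gap: 0.996
```

Emit:
{"name": "carry_out", "arguments": {"series": [0.5,-0.23,3.23,0.086,1.0,0.5,0.05,3.24,0.085,1.0,0.5,0.33,3.22,0.086,1.0,0.5,0.61,3.19,0.085,1.0,0.5,0.87,3.12,0.086,1.0]}}

```text
time: 1.73
eef_pos: [0.4617, 0.3371, 0.1706]
ee_rot: [0.568, 0.421, 0.568, -0.421]
ft_force: [1.0, -0.6, 0.4]
finger_gap: 0.999
```

Emit:
{"name": "carry_out", "arguments": {"series": [0.5,1.14,3.03,0.085,1.0,0.5,1.39,2.93,0.086,1.0,0,0,0,0,1,0,0,0,0,1]}}

```text
time: 2.07
eef_pos: [0.5018, 0.2847, 0.1605]
ee_rot: [0.531, 0.468, 0.53, -0.468]
ft_force: [-0.8, 0.6, 0.5]
finger_gap: 1.003
```

```bash
python3 - <<'E'
from h import *
im,P=snap('wrist','w1.png')
p,r,o=tool();print(p,r.round(3).tolist(),np.round(o['joints'],2),o['time'])
print(np.array(P['pose']).round(3).tolist())
for l in ['driver_grip','driver_tip','driver']: print(l,find('wrist',P,l))
hsv=cv2.cvtColor(im,cv2.COLOR_RGB2HSV);m=cv2.inRange(hsv,(3,150,90),(20,255,255))
n,L,s,c=cv2.connectedComponentsWithStats(m);k=1+s[1:,4].argmax();rc=cv2.minAreaRect(np.argwhere(L==k)[:,::-1].astype(np.float32))
bx=cv2.boxPoints(rc);print(s[k],bx.round().tolist(),[px2w(P,q,.026)[:2].round(4).tolist() for q in bx],px2w(P,rc[0],.026))
E
```

```text
[0.50064195 0.28680262 0.16056633] [[-0.0, 0.992, 0.128], [0.0, 0.128, -0.992], [-1.0, -0.0, -0.0]] [-0.82  0.5   0.29  1.8  -0.18  0.87 -0.31] 2.1167
[[0.992, 0.119, 0.037, 0.492], [0.125, -0.949, -0.291, 0.36], [0.0, 0.293, -0.956, 0.314], [0.0, 0.0, 0.0, 1.0]]
driver_grip [(0.84, [0.498, 0.3, 0.026], [309, 197]), (0.81, [0.356, 0.373, 0.026], [114, 66])]
driver_tip [(0.76, [0.359, 0.375, 0.026], [118, 64]), (0.64, [0.497, 0.306, 0.028], [308, 191])]
driver [(0.84, [0.356, 0.377, 0.025], [114, 60]), (0.65, [0.496, 0.303, 0.025], [307, 193])]
[ 295  156   34  118 3096] [[295.0, 156.0], [328.0, 156.0], [328.0, 273.0], [295.0, 273.0]] [[0.4841, 0.329], [0.5076, 0.332], [0.52, 0.2423], [0.4943, 0.239]] [0.5012714  0.28759708 0.026     ]
```

View pics/w1.png

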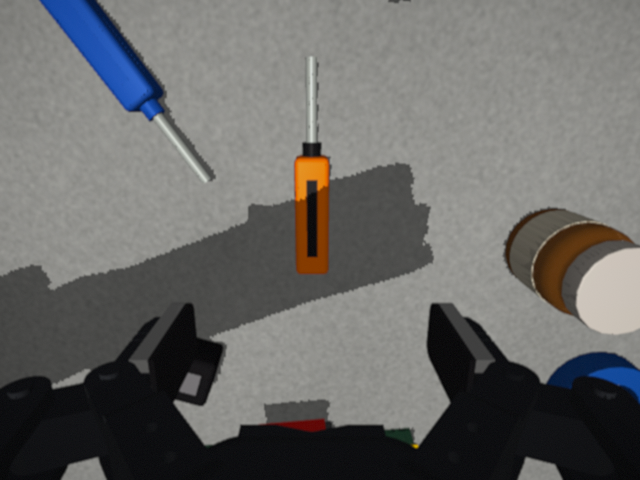

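The wrist view shows the orange driver centred at (311,215) with its blade up and square to the jaws. The blue one is at the upper left. I'll descend and grip.

Emit:
{"name": "carry_out", "arguments": {"series": [3,0,-0.35,0,1,3,0,0,0,1,3,0,0,0,1,3,0,0,0,1,1.75,0,0,0,1]}}

```text
time: 2.68
eef_pos: [0.4977, 0.2912, 0.0203]
ee_rot: [0.531, 0.465, 0.532, -0.467]
ft_force: [0.1, -0.7, 0.5]
finger_gap: 0.999
```

Emit:
{"name": "carry_out", "arguments": {"series": [0,0,0,0,0.2,0,0,0,0,0.0,0,0,0,0,0,0,0,0,0,0,0,0,0,0,0]}}

```text
time: 3.1
eef_pos: [0.501, 0.2914, 0.0247]
ee_rot: [0.531, 0.468, 0.531, -0.466]
ft_force: [0.6, -0.1, 0.5]
finger_gap: 0.299
```

Emit:
{"name": "carry_out", "arguments": {"series": [0,0,0,0,0,0,0,0,0,0,0,0,0,0,0]}}

```text
time: 3.35
eef_pos: [0.5002, 0.2906, 0.0235]
ee_rot: [0.531, 0.467, 0.531, -0.467]
ft_force: [0.1, 0.2, 0.5]
finger_gap: -0.0
```

Emit:
{"name": "carry_out", "arguments": {"series": [-3,0,0,0,0,-3,0,0,0,0,-3,0,0,0,0.3,0,0,0,0,0.6,0,0,0,0,1]}}

```text
time: 3.77
eef_pos: [0.5012, 0.2913, 0.1149]
ee_rot: [0.531, 0.468, 0.531, -0.465]
ft_force: [0.1, -0.1, -0.3]
finger_gap: 0.421
```

```bash
python3 - <<'E'
from h import *
im,P=snap('wrist','w2.png')
p,r,o=tool();print(p,o['time'],o['finger_gap'])
E
```

```text
[0.5000537  0.2906697  0.11336508] 3.8167 0.5038653799780395
```

View pics/w2.png

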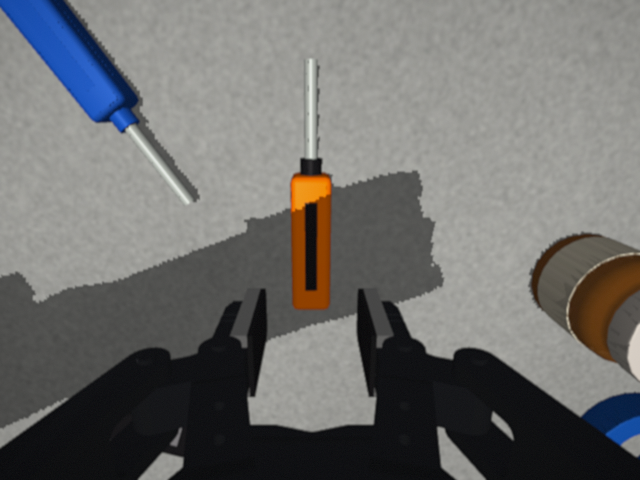

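```bash
python3 - <<'E'
from h import *
def loc(c,box=None):
    im,P=snap(c);hsv=cv2.cvtColor(im,cv2.COLOR_RGB2HSV);m=cv2.inRange(hsv,(3,150,90),(20,255,255))
    if box: a,b,cc,d=box;k=np.zeros_like(m);k[b:d,a:cc]=m[b:d,a:cc];m=k
    n,L,s,_=cv2.connectedComponentsWithStats(m);k=1+s[1:,4].argmax();rc=cv2.minAreaRect(np.argwhere(L==k)[:,::-1].astype(np.float32))
    print(c,[px2w(P,q,.026)[:2].round(4).tolist() for q in cv2.boxPoints(rc)],px2w(P,rc[0],.026).round(4));return P
P=loc('wrist');print(w2px(P,[.501,.291,.026]),w2px(P,[.501,.291,.096]))
for l in ('driver','driver_grip'):print(find('wrist',P,l))
loc('top',(170,240,245,290));P=loc('scene',(380,275,430,310))
E
```

```text
wrist [[0.4835, 0.3299], [0.5076, 0.333], [0.5209, 0.2422], [0.4941, 0.2387]] [0.5012 0.2883 0.026 ]
[313.18707054 237.02794012] [313.95091221 281.69735126]
[(0.76, [0.499, 0.304, 0.025], [313, 217]), (0.65, [0.36, 0.375, 0.032], [78, 64])]
[(0.71, [0.498, 0.3, 0.025], [310, 222]), (0.58, [0.356, 0.372, 0.027], [77, 69])]
top [[0.508, 0.3084], [0.5171, 0.2382], [0.4934, 0.2344], [0.4844, 0.3043]] [0.5007 0.2714 0.026 ]
scene [[0.5332, 0.2406], [0.4966, 0.2332], [0.4861, 0.3247], [0.5221, 0.3306]] [0.5096 0.2828 0.026 ]
```

```bash
python3 - <<'E'
from h import *
P=cams.camera_params('wrist');p,r,o=tool();T=np.array(P['pose']);print(np.array(P['intrinsics']).round(1).tolist())
print('cam in tool',(r.T@(T[:3,3]-p)).round(4),(r.T@T[:3,:3]).round(3).tolist(),o['finger_gap'])
for g in (.5,):
  for t in (-.01,0,.01,.017,.03): print(t,[w2px(P,p+r@[t,s*.0425*g,0]).round() for s in(-1,1)])
E
```

```text
[[395.5, 0.0, 311.4], [0.0, 395.5, 233.9], [0.0, 0.0, 1.0]]
cam in tool [-0.1533 -0.0003 -0.0757] [[-0.0, -0.292, 0.956], [1.0, 0.0, 0.0], [-0.0, 0.956, 0.292]] 0.9288581514127195
-0.01 [array([259., 310.]), array([365., 310.])]
0 [array([262., 299.]), array([362., 299.])]
0.01 [array([265., 289.]), array([359., 289.])]
0.017 [array([266., 282.]), array([357., 282.])]
0.03 [array([269., 272.]), array([354., 272.])]
```

Emit:
{"name": "carry_out", "arguments": {"series": [3.2,0,0,0,1,3.2,0,0,0,1,3.1,0,0,0,0.8,0,0,0,0,0.5,0,0,0,0,0.5]}}

```text
time: 4.48
eef_pos: [0.4987, 0.2895, 0.0167]
ee_rot: [0.531, 0.465, 0.531, -0.468]
ft_force: [0.5, -0.1, 0.6]
finger_gap: 0.605
```

```bash
python3 - <<'E'
from h import *
im,P=snap('wrist','w3.png')
p,r,o=tool();print(p,o['time'],o['finger_gap'],o['ft_force'])
print(w2px(P,p+r@[.012,0,0]))
E
```

```text
[0.50021542 0.2902634  0.01840526] 4.5333 0.52115646200984 [ 0.67861488  0.20035244 -0.23619073]
[315.68646168 287.2103452 ]
```

View pics/w3.png

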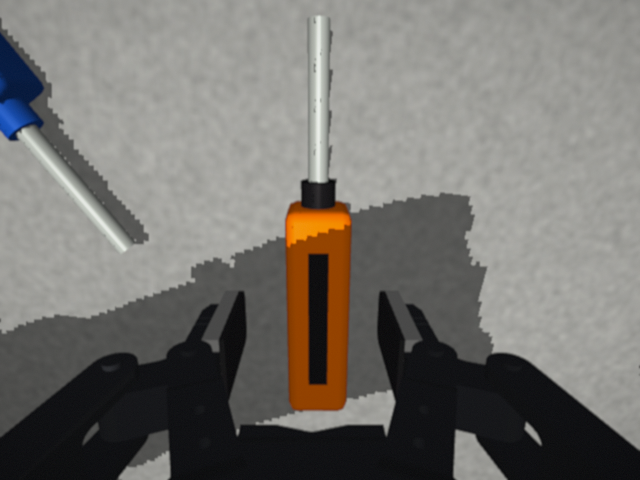

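The fingers straddle the orange handle at (318,305). Closing.

Emit:
{"name": "carry_out", "arguments": {"series": [0,0.2,0,0,0.2,0,0,0,0,0.15,0,0,0,0,0.1,0,0,0,0,0.1,0,0,0,0,0.1]}}

```text
time: 4.95
eef_pos: [0.5023, 0.291, 0.0188]
ee_rot: [0.531, 0.467, 0.531, -0.466]
ft_force: [-0.8, 0.0, 0.2]
finger_gap: 0.1
```

```bash
python3 - <<'E'
from h import *
p,r,o=tool();print(p,o['time'],o['finger_gap'],o['ft_force'])
E
```

```text
[0.50232479 0.29104907 0.01881591] 4.95 0.10017707561969214 [-0.79483751  0.00353765  0.15169753]
```

```bash
python3 - <<'E'
from h import *
im,P=snap('wrist','w4.png')
E
```

```text
(no output)
```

View pics/w4.png

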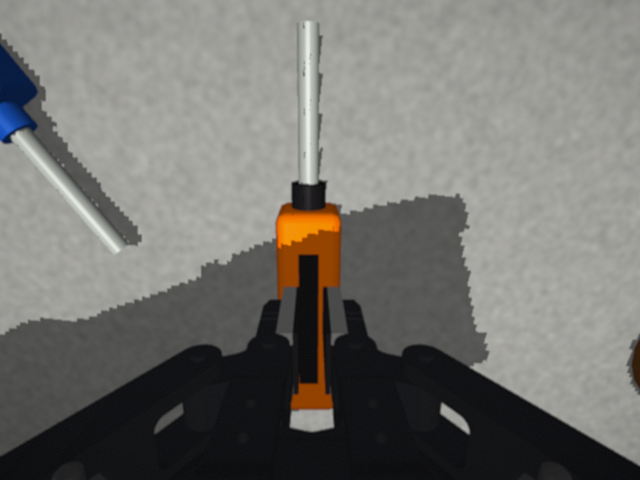

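The fingertips closed above the handle. In the pictures they sit roughly 25–30 mm higher than the nominal reach suggests. I'll open, probe downward in small steps and watch the force.

Emit:
{"name": "carry_out", "arguments": {"series": [0,0,0,0,0.6,0,0,0,0,0.6,0,0,0,0,0.6,0.4,0,0,0,0.6,0,0,0,0,0.6]}}

```text
time: 5.42
eef_pos: [0.5016, 0.2906, 0.0135]
ee_rot: [0.531, 0.466, 0.531, -0.467]
ft_force: [-0.3, 0.4, -0.1]
finger_gap: 0.605
```

Emit:
{"name": "carry_out", "arguments": {"series": [0.4,0,0,0,0.6,0,0,0,0,0.6]}}

```text
time: 5.58
eef_pos: [0.5016, 0.2905, 0.0093]
ee_rot: [0.531, 0.466, 0.531, -0.467]
ft_force: [0.3, 0.4, -0.1]
finger_gap: 0.598
```

```bash
python3 - <<'E'
from h import *
p,r,o=tool();print(p,o['time'],o['finger_gap'],o['ft_force'])
im,P=snap('wrist','w5.png')
c=im[200:440,160:480,::-1]
cv2.imwrite('pics/w5c.png',cv2.resize(c,(800,600)))
E
```

```text
[0.50156279 0.29053496 0.00934363] 5.5833 0.5981985432014232 [ 0.26687628  0.3913828  -0.0656398 ]
```

View pics/w5c.png

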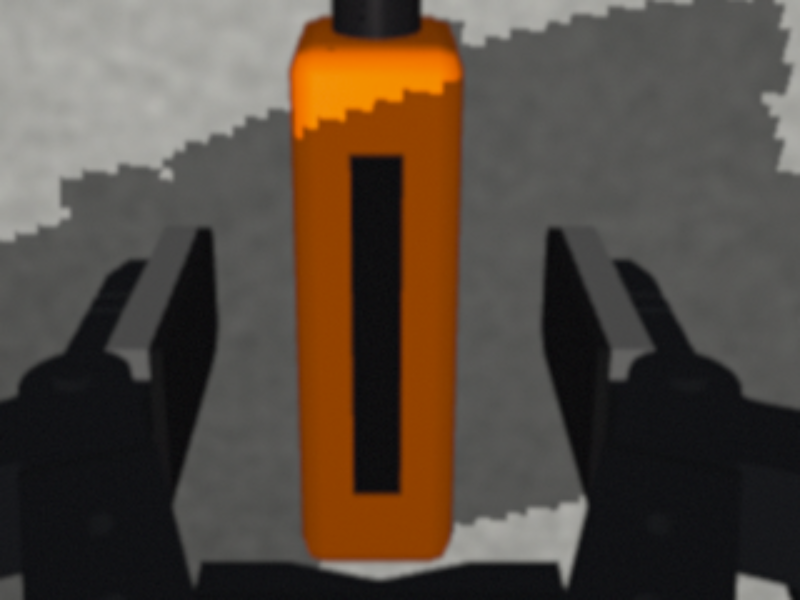

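No contact yet, and the pads straddle the handle. From pad spacing, the tips are about 14 mm behind the TCP at this opening, so they stand around z=23 mm. Going lower while watching the force.

Emit:
{"name": "carry_out", "arguments": {"series": [0.5,0,0,0,0.6,0,0,0,0,0.6]}}

```text
time: 5.8
eef_pos: [0.5016, 0.2905, 0.0043]
ee_rot: [0.531, 0.466, 0.531, -0.467]
ft_force: [-0.5, 0.4, -0.0]
finger_gap: 0.598
```

Emit:
{"name": "carry_out", "arguments": {"series": [0.4,0,0,0,0.6,0,0,0,0,0.6]}}

```text
time: 5.97
eef_pos: [0.5016, 0.2905, 0.0004]
ee_rot: [0.531, 0.466, 0.531, -0.467]
ft_force: [-0.4, -0.7, -1.5]
finger_gap: 0.598
```

Emit:
{"name": "carry_out", "arguments": {"series": [0.2,0,0,0,0.6,0,0,0,0,0.5]}}

```text
time: 6.13
eef_pos: [0.5019, 0.2906, -0.0012]
ee_rot: [0.531, 0.467, 0.531, -0.467]
ft_force: [0.0, -0.3, -0.3]
finger_gap: 0.501
```

Emit:
{"name": "carry_out", "arguments": {"series": [0,0,0,0,0.2,0,0,0,0,0.0,0,0,0,0,0.0,0,0,0,0,0.0]}}

```text
time: 6.47
eef_pos: [0.5023, 0.2909, -0.0006]
ee_rot: [0.531, 0.467, 0.531, -0.467]
ft_force: [-0.2, -0.3, 2.0]
finger_gap: 0.286
```

Gripped at 0.286. I'll lift, then carry to the case, turning blade-forward.

```bash
python3 - <<'E'
from h import *
s=plan([.502,.291,.05],7.4,2,0)
s=plan([.496,.0072,.13],-77.1,13,0,s); print(s)
E
```

```text
[-2.53, -0.01, -0.01, -0.0, 0.0, -2.53, -0.02, -0.01, -0.0, 0.0]
[-0.62, -0.33, 2.16, 0.113, 0.0, -0.62, -0.08, 2.18, 0.113, 0.0, -0.61, 0.17, 2.18, 0.114, 0.0, -0.62, 0.41, 2.14, 0.113, 0.0, -0.61, 0.65, 2.08, 0.114, 0.0]
[-0.62, 0.88, 2.0, 0.113, 0.0, -0.61, 1.11, 1.88, 0.114, 0.0, -0.62, 1.31, 1.75, 0.113, 0.0, -0.61, 1.5, 1.59, 0.114, 0.0, -0.62, 1.67, 1.41, 0.113, 0.0]
[-0.61, 1.82, 1.21, 0.114, 0.0, -0.62, 1.94, 0.99, 0.113, 0.0, -0.61, 2.05, 0.77, 0.114, 0.0]
(array([0.49595694, 0.00717324, 0.12998086]), np.float64(-77.12056239837479))
```

Emit:
{"name": "carry_out", "arguments": {"series": [-2.5,0,0,0,0,-2.5,0,0,0,0,-0.62,-0.33,2.16,0.113,0.0,-0.62,-0.08,2.18,0.113,0.0,-0.61,0.17,2.18,0.114,0.0]}}

```text
time: 6.88
eef_pos: [0.5005, 0.2249, 0.0682]
ee_rot: [0.443, 0.551, 0.443, -0.551]
ft_force: [-0.1, -0.7, 0.1]
finger_gap: 0.284
```

Emit:
{"name": "carry_out", "arguments": {"series": [-0.62,0.41,2.14,0.113,0.0,-0.61,0.65,2.08,0.114,0.0,-0.62,0.88,2.0,0.113,0.0,-0.61,1.11,1.88,0.114,0.0,-0.62,1.31,1.75,0.113,0.0]}}

```text
time: 7.3
eef_pos: [0.498, 0.1152, 0.0986]
ee_rot: [-0.271, -0.653, -0.271, 0.653]
ft_force: [0.1, -0.1, -1.6]
finger_gap: 0.283
```

Emit:
{"name": "carry_out", "arguments": {"series": [-0.61,1.5,1.59,0.114,0.0,-0.62,1.67,1.41,0.113,0.0,-0.61,1.82,1.21,0.114,0.0,-0.62,1.94,0.99,0.113,0.0,-0.61,2.05,0.77,0.114,0.0]}}

```text
time: 7.72
eef_pos: [0.4957, 0.0061, 0.1294]
ee_rot: [-0.077, -0.703, -0.078, 0.703]
ft_force: [0.3, -0.5, -1.6]
finger_gap: 0.288
```

Emit:
{"name": "carry_out", "arguments": {"series": [0,0,0,0,0,0,0,0,0,0]}}

```text
time: 7.88
eef_pos: [0.496, 0.0059, 0.1293]
ee_rot: [0.079, 0.703, 0.079, -0.703]
ft_force: [-0.6, 0.7, -1.2]
finger_gap: 0.287
```

```bash
python3 - <<'E'
from h import *
im,P=snap('wrist','w6.png')
p,r,o=tool();print(p,np.degrees(np.arctan2(r[1,1],r[0,1])),o['time'],o['finger_gap'],o['ft_force'],np.round(o['joints'],2))
for l in ['driver','driver_tip','latch_tip','case']:print(l,find('wrist',P,l))
hsv=cv2.cvtColor(im,cv2.COLOR_RGB2HSV)
m=cv2.inRange(hsv,(22,120,60),(35,255,255));n,L,s,_=cv2.connectedComponentsWithStats(m)
for k in range(1,n):
    if s[k,4]>300:
        b=cv2.boxPoints(cv2.minAreaRect(np.argwhere(L==k)[:,::-1].astype(np.float32)));print(s[k],b.round().tolist())
im2=im[:,:,::-1].copy()
c0=np.array([.5345,-.0261]);a=np.radians(12.94);Rm=np.array([[np.cos(a),-np.sin(a)],[np.sin(a),np.cos(a)]])
for x,y in [(.11,.08),(-.11,.08),(.11,-.08),(-.11,-.08),(.106,.006),(.106,.002),(-.106,.006)]:
    u=w2px(P,[*(c0+Rm@[x,y]),.02]);print(x,y,u.round(1));cv2.drawMarker(im2,tuple(int(v) for v in u),(255,255,255),0,10)
cv2.imwrite('pics/w6m.png',im2)
E
```

```text
[0.4958784  0.00730248 0.12897762] -77.0509191144233 7.9333 0.28445970419265276 [-0.15699439  0.49357106 -0.84221989] [-0.66  0.5   0.71  2.05 -0.47  0.76 -1.01]
driver [(0.58, [0.516, 0.013, 0.154], [309, 272])]
driver_tip [(0.95, [0.515, 0.015, 0.158], [302, 279])]
latch_tip [(0.97, [0.514, 0.086, 0.031], [198, 178])]
case [(0.78, [0.552, -0.089, 0.022], [472, 177])]
[ 238    0  274   53 4000] [[238.0, 0.0], [511.0, 0.0], [511.0, 52.0], [238.0, 52.0]]
[ 247   11   53   42 2131] [[247.0, 52.0], [247.0, 11.0], [299.0, 11.0], [299.0, 52.0]]
[ 368   10  125   42 5098] [[368.0, 51.0], [368.0, 10.0], [492.0, 10.0], [492.0, 51.0]]
0.11 0.08 [244.6  -4.2]
-0.11 0.08 [259.7 328.4]
0.11 -0.08 [517.4  -4.8]
-0.11 -0.08 [473.4 328. ]
0.106 0.006 [370.5   3.2]
0.106 0.002 [377.3   3.2]
-0.106 0.006 [358.7 323.4]
```

View pics/w6m.png

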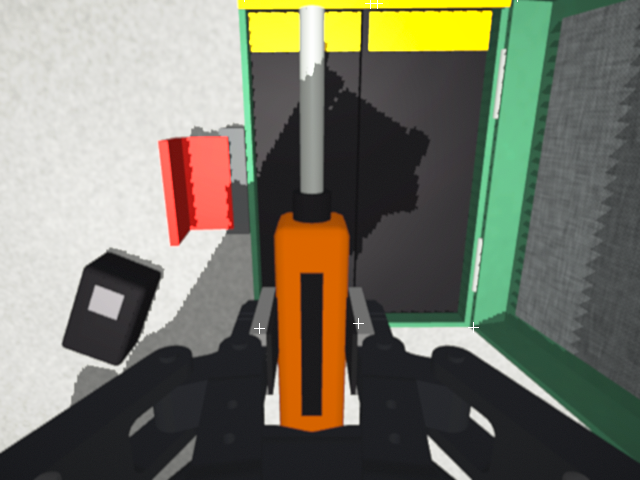

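The wrist view shows the driver held straight at x≈312, blade towards the yellow strip (row 0–50), and over the narrow compartment (columns 250–360). The case fit agrees within about 3 mm. Lowering.

Emit:
{"name": "carry_out", "arguments": {"series": [2.5,-0.1,0,0,0,2.5,0,0,0,0,2.5,0,0,0,0,2.5,0,0,0,0,1,0,0,0,0]}}

```text
time: 8.55
eef_pos: [0.4939, 0.0087, 0.0164]
ee_rot: [-0.08, -0.701, -0.08, 0.704]
ft_force: [-1.2, 0.4, -0.4]
finger_gap: 0.288
```

Emit:
{"name": "carry_out", "arguments": {"series": [0.7,0,0,0,0,0.3,0,0,0,0,0.2,0,0,0,0,0.1,0,0,0,0,0,0,0,0,0]}}

```text
time: 8.97
eef_pos: [0.4965, 0.008, 0.0068]
ee_rot: [0.079, 0.703, 0.079, -0.702]
ft_force: [0.2, -0.4, -0.1]
finger_gap: 0.289
```

Emit:
{"name": "carry_out", "arguments": {"series": [0,0,0,0,0]}}

```text
time: 9.05
eef_pos: [0.4964, 0.008, 0.0068]
ee_rot: [0.079, 0.703, 0.079, -0.702]
ft_force: [0.6, -0.4, -0.3]
finger_gap: 0.29
```

Emit:
{"name": "carry_out", "arguments": {"series": [0.1,0,0,0,0,0,0,0,0,0]}}

```text
time: 9.22
eef_pos: [0.4961, 0.008, 0.0054]
ee_rot: [0.079, 0.703, 0.079, -0.702]
ft_force: [-0.7, 0.3, -1.4]
finger_gap: 0.285
```

Emit:
{"name": "carry_out", "arguments": {"series": [0.1,0,0,0,0,0,0,0,0,0]}}

```text
time: 9.38
eef_pos: [0.496, 0.0079, 0.0043]
ee_rot: [0.079, 0.703, 0.079, -0.702]
ft_force: [-0.1, 0.4, 2.7]
finger_gap: 0.284
```

Emit:
{"name": "carry_out", "arguments": {"series": [0.1,0,0,0,0,0,0,0,0,0]}}

```text
time: 9.55
eef_pos: [0.496, 0.008, 0.0043]
ee_rot: [0.079, 0.703, 0.08, -0.702]
ft_force: [-4.8, 0.3, 19.4]
finger_gap: 0.284
```

Emit:
{"name": "carry_out", "arguments": {"series": [-0.08,0,0,0,0,0,0,0,0,0.38,0,0,0,0,0.38,0,0,0,0,0.38]}}

```text
time: 9.88
eef_pos: [0.4958, 0.0079, 0.0038]
ee_rot: [-0.079, -0.703, -0.079, 0.703]
ft_force: [-0.3, 0.1, 0.2]
finger_gap: 0.378
```

Emit:
{"name": "carry_out", "arguments": {"series": [-1,0,0,0,0.38,-2,0,0,0,0.38,-3,0,0,0,0.38,-4,0,0,0,0.6,-4,0,0,0,1]}}

```text
time: 10.3
eef_pos: [0.4947, 0.0074, 0.1454]
ee_rot: [-0.079, -0.702, -0.079, 0.703]
ft_force: [1.0, 1.1, 1.3]
finger_gap: 0.654
```

```bash
python3 - <<'E'
from h import *
im,P=snap('wrist','w7.png')
p,r,o=tool();print(p,np.degrees(np.arctan2(r[1,1],r[0,1])),o['time'],o['finger_gap'],o['ft_force'])
print(find('wrist',P,'driver'))
cv2.imwrite('pics/w7s.png',cv2.resize(im[:,:,::-1],(480,360)))
E
```

```text
[0.49941652 0.00690188 0.15202036] -77.25035203459346 10.35 0.7319805201943843 [ 3.42929507 -1.43636877  5.30268284]
[(0.93, [0.508, 0.015, 0.03], [307, 204])]
```

View pics/w7.png

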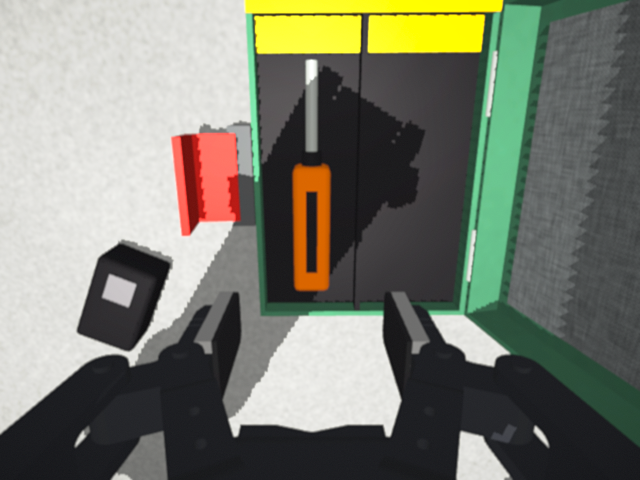

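The driver lies flat in the narrow compartment, blade towards the yellow end (handle at (311,230), blade tip at (311,62)). Next the meter, going over the lid.

```bash
python3 - <<'E'
from h import *
s=([.496,.008,.145],-77.1)
s=plan([.49,.0,.24],-77.1,3,1,s)
s=plan([.464,-.32,.24],-120.4,10,1,s)
s=plan([.464,-.32,.14],-120.4,3,1,s); print(s)
# case refine from w7
P=cams.camera_params('wrist');p,r,o=tool();print(p)
E
```

```text
[-3.17, 0.22, 0.25, -0.0, 1.0, -3.16, 0.21, 0.26, -0.0, 1.0, -3.17, 0.22, 0.25, -0.0, 1.0]
[0.0, 3.06, 0.97, 0.076, 1.0, 0.0, 3.13, 0.73, 0.076, 1.0, 0.0, 3.17, 0.49, 0.075, 1.0, 0.0, 3.2, 0.26, 0.076, 1.0, 0.0, 3.21, 0.01, 0.075, 1.0]
[0.0, 3.2, -0.23, 0.076, 1.0, 0.0, 3.18, -0.47, 0.075, 1.0, 0.0, 3.13, -0.71, 0.076, 1.0, 0.0, 3.07, -0.94, 0.075, 1.0, 0.0, 2.98, -1.18, 0.076, 1.0]
[3.33, 0.0, 0.0, -0.0, 1.0, 3.33, 0.0, 0.0, -0.0, 1.0, 3.34, 0.0, 0.0, -0.0, 1.0]
(array([ 0.46405478, -0.31998254,  0.14      ]), np.float64(-120.41560931189025))
[0.49954708 0.00752219 0.14941556]
```

Emit:
{"name": "carry_out", "arguments": {"series": [-3.17,0.22,0.25,0,1.0,-3.17,0.21,0.25,0,1.0,-3.17,0.22,0.25,0,1.0,0.0,3.06,0.97,0.076,1.0,0.0,3.13,0.73,0.076,1.0]}}

```text
time: 10.82
eef_pos: [0.4859, -0.0632, 0.2408]
ee_rot: [0.026, 0.708, 0.027, -0.705]
ft_force: [0.4, -0.9, -0.8]
finger_gap: 1.001
```

Emit:
{"name": "carry_out", "arguments": {"series": [0.0,3.17,0.49,0.075,1.0,0.0,3.2,0.26,0.076,1.0,0.0,3.21,0.0,0.075,1.0,0.0,3.2,-0.23,0.076,1.0,0.0,3.18,-0.47,0.075,1.0]}}

```text
time: 11.23
eef_pos: [0.471, -0.2253, 0.2391]
ee_rot: [0.109, -0.699, 0.108, 0.699]
ft_force: [0.4, 0.1, 0.9]
finger_gap: 0.998
```

Emit:
{"name": "carry_out", "arguments": {"series": [0.0,3.13,-0.71,0.076,1.0,0.0,3.07,-0.94,0.075,1.0,0.0,2.98,-1.18,0.076,1.0,3.33,0,0,0,1,3.33,0,0,0,1]}}

```text
time: 11.65
eef_pos: [0.4639, -0.3234, 0.1731]
ee_rot: [-0.186, 0.683, -0.188, -0.681]
ft_force: [0.9, 0.4, -1.5]
finger_gap: 1.003
```

Emit:
{"name": "carry_out", "arguments": {"series": [3.33,0,0,0,1,0,0,0,0,1,0,0,0,0,1]}}

```text
time: 11.9
eef_pos: [0.4628, -0.3195, 0.1386]
ee_rot: [0.186, -0.681, 0.186, 0.683]
ft_force: [0.7, 0.4, 1.5]
finger_gap: 1.0
```

```bash
cat > m.py <<'E'
from h import *
def yel(P,im,z=.038):
    m=cv2.inRange(cv2.cvtColor(im,cv2.COLOR_RGB2HSV),(22,120,60),(35,255,255));n,L,s,_=cv2.connectedComponentsWithStats(m)
    k=1+s[1:,4].argmax();rc=cv2.minAreaRect(np.argwhere(L==k)[:,::-1].astype(np.float32));b=cv2.boxPoints(rc)
    w=np.array([px2w(P,q,z)[:2] for q in b]);print(s[k],b.round().tolist());e=w[1]-w[0],w[2]-w[1]
    d=max(e,key=np.linalg.norm);print('centre',w.mean(0).round(4),'yaw',np.degrees(np.arctan2(d[1],d[0])).round(1),[np.linalg.norm(x).round(4) for x in e])
if __name__=='__main__':
    im,P=snap('wrist','w8.png');p,r,o=tool();print(p,np.degrees(np.arctan2(r[1,1],r[0,1])),o['time'],o['finger_gap'])
    yel(P,im);print(find('wrist',P,'meter_screen'),w2px(P,p))
E
python3 m.py
```

```text
[ 0.46395004 -0.32050551  0.1401958 ] -120.45842312152705 11.95 1.0019030045166673
[ 265  114   96  202 6221] [[265.0, 114.0], [360.0, 114.0], [360.0, 315.0], [265.0, 315.0]]
centre [ 0.4661 -0.3213] yaw 151.6 [np.float64(0.0583), np.float64(0.1379)]
[(0.84, [0.307, -0.314, 0.035], [408, 396]), (0.61, [0.47, -0.326, 0.04], [315, 215])] [314.03556682 292.34072896]
```

The meter is centred under the jaws to within 2 mm and aligned, with the screen at the camera-up end. Descend for a high grip and close.

Emit:
{"name": "carry_out", "arguments": {"series": [3.3,0,0,0,1,3.3,0,0,0,1,3.3,0,0,0,1,2.4,0,0,0,1,1,0,0,0,1]}}

```text
time: 12.42
eef_pos: [0.4642, -0.3196, 0.0053]
ee_rot: [0.185, -0.682, 0.185, 0.683]
ft_force: [-0.2, 0.4, 0.2]
finger_gap: 1.0
```

Emit:
{"name": "carry_out", "arguments": {"series": [0,0,0,0,1,0,0,0,0,0.5,0,0,0,0,0.5,0,0,0,0,0.5,0,0,0,0,0.5]}}

```text
time: 12.83
eef_pos: [0.4655, -0.3213, 0.0087]
ee_rot: [-0.185, 0.684, -0.186, -0.681]
ft_force: [-1.2, 0.8, 7.2]
finger_gap: 0.688
```

Emit:
{"name": "carry_out", "arguments": {"series": [0,0,0,0,0,0,0,0,0,0]}}

```text
time: 13.0
eef_pos: [0.4655, -0.3213, 0.0087]
ee_rot: [-0.185, 0.684, -0.186, -0.681]
ft_force: [-0.4, 1.2, 7.2]
finger_gap: 0.686
```

```bash
python3 - <<'E'
from h import *
im,P=snap('wrist','w9.png');p,r,o=tool();print(p,o['time'],o['finger_gap'],o['ft_force'])
top=im
sc,P2=snap('scene')
u=w2px(P2,[.466,-.321,.04]).astype(int);c=sc[u[1]-60:u[1]+60,u[0]-80:u[0]+80]
cv2.imwrite('pics/m1.png',np.hstack([cv2.resize(im,(400,300)),cv2.resize(c,(400,300),interpolation=cv2.INTER_CUBIC)])[:,:,::-1])
E
```

```text
[ 0.46548698 -0.32126428  0.00866405] 13.05 0.6845466628967781 [-1.06276408  0.78551286  5.91430759]
```

Gripped (gap 0.685 ≈ 58 mm). I'll lift over the lid to hover above the wide compartment.

```bash
python3 - <<'E'
from h import *
s=plan([.4655,-.3213,.24],-120.4,7,0)
s=plan([.5414,-.0551,.24],-76.6,9,0,s)
s=plan([.5414,-.0551,.14],-76.6,4,0,s); print(s)
E
```

```text
[-3.31, -0.0, -0.0, -0.0, 0.0, -3.3, -0.0, -0.0, -0.0, 0.0, -3.31, -0.0, -0.0, -0.0, 0.0, -3.3, -0.0, -0.0, -0.0, 0.0, -3.31, -0.0, -0.0, -0.0, 0.0]
[-3.3, -0.0, -0.0, -0.0, 0.0, -3.31, -0.0, -0.0, -0.001, 0.0]
[0.0, -2.98, 0.77, -0.085, 0.0, 0.0, -3.03, 0.51, -0.085, 0.0, 0.0, -3.07, 0.25, -0.085, 0.0, 0.0, -3.08, -0.01, -0.085, 0.0, 0.0, -3.06, -0.27, -0.085, 0.0]
[0.0, -3.03, -0.53, -0.085, 0.0, 0.0, -2.97, -0.78, -0.085, 0.0, 0.0, -2.9, -1.03, -0.085, 0.0, 0.0, -2.8, -1.27, -0.084, 0.0]
[2.5, 0.0, -0.0, -0.0, 0.0, 2.5, 0.0, -0.0, -0.0, 0.0, 2.5, 0.0, -0.0, -0.0, 0.0, 2.5, 0.0, -0.0, -0.0, 0.0]
(array([ 0.54136002, -0.05508714,  0.14004849]), np.float64(-76.6055599200935))
```

Emit:
{"name": "carry_out", "arguments": {"series": [-2,0,0,0,0,-3.3,0,0,0,0,-3.3,0,0,0,0,-3.3,0,0,0,0,-3.3,0,0,0,0]}}

```text
time: 13.52
eef_pos: [0.4639, -0.3202, 0.161]
ee_rot: [-0.186, 0.683, -0.186, -0.682]
ft_force: [1.3, 0.2, -1.8]
finger_gap: 0.68
```

Emit:
{"name": "carry_out", "arguments": {"series": [-3.3,0,0,0,0,-3.3,0,0,0,0,-1.3,0,0,0,0,0.0,-2.98,0.77,-0.085,0.0,0.0,-3.03,0.51,-0.085,0.0]}}

```text
time: 13.93
eef_pos: [0.4806, -0.2623, 0.239]
ee_rot: [-0.127, 0.697, -0.128, -0.694]
ft_force: [1.2, 0.5, -2.7]
finger_gap: 0.687
```

Emit:
{"name": "carry_out", "arguments": {"series": [0.0,-3.07,0.25,-0.085,0.0,0.0,-3.08,0,-0.085,0.0,0.0,-3.06,-0.27,-0.085,0.0,0.0,-3.03,-0.53,-0.085,0.0,0.0,-2.97,-0.78,-0.085,0.0]}}

```text
time: 14.35
eef_pos: [0.5231, -0.1115, 0.2375]
ee_rot: [0.024, 0.707, 0.024, -0.706]
ft_force: [0.2, -0.2, -1.9]
finger_gap: 0.686
```

Emit:
{"name": "carry_out", "arguments": {"series": [0.0,-2.9,-1.03,-0.085,0.0,0.0,-2.8,-1.27,-0.084,0.0,2.5,0,0,0,0,2.5,0,0,0,0,2.5,0,0,0,0]}}

```text
time: 14.77
eef_pos: [0.5402, -0.053, 0.1617]
ee_rot: [0.083, 0.703, 0.083, -0.702]
ft_force: [-0.1, 0.4, -3.3]
finger_gap: 0.685
```

Emit:
{"name": "carry_out", "arguments": {"series": [2.5,0,0,0,0,0,0,0,0,0,0,0,0,0,0]}}

```text
time: 15.02
eef_pos: [0.5391, -0.0541, 0.1369]
ee_rot: [-0.082, -0.702, -0.082, 0.703]
ft_force: [0.2, -0.0, -1.2]
finger_gap: 0.687
```

```bash
python3 - <<'E'
from h import *
im,P=snap('wrist','w10.png');p,r,o=tool();print(p,np.degrees(np.arctan2(r[1,1],r[0,1])),o['time'],o['finger_gap'],o['ft_force'])
im2=im[:,:,::-1].copy()
for c0,yw,col in [((.534,-.024),13.4,(255,255,255))]:
  a=np.radians(yw);Rm=np.array([[np.cos(a),-np.sin(a)],[np.sin(a),np.cos(a)]])
  def q(x,y,z=.02): return tuple(int(round(v)) for v in w2px(P,[*(np.array(c0)+Rm@[x,y]),z]))
  for x0,y0,x1,y1 in [(.11,.08,-.11,.08),(.11,-.08,-.11,-.08),(.11,.08,.11,-.08),(-.11,.08,-.11,-.08),(.106,.004,-.106,.004)]: cv2.line(im2,q(x0,y0),q(x1,y1),col,1)
cv2.imwrite('pics/w10m.png',im2)
E
```

```text
[ 0.5403066  -0.05435847  0.1381457 ] -76.69860226308934 15.0667 0.6818268953190787 [ 0.8418719   0.33179802 -1.1962822 ]
```

View pics/w10m.png

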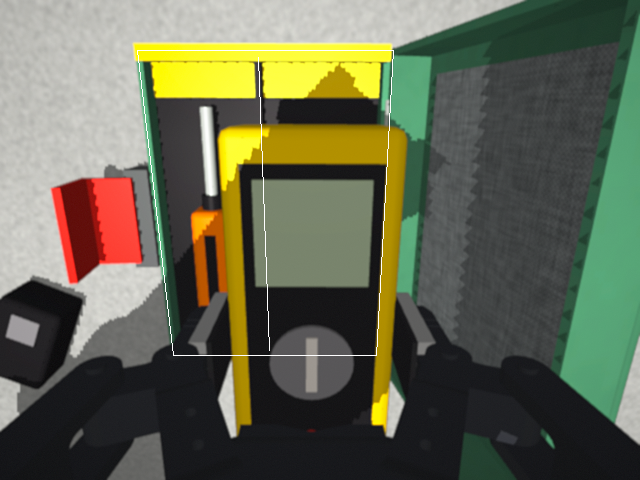

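The wrist view shows the overlay fitting the case laterally within about 1 mm. The meter is over the wide compartment, aligned, with the screen towards the yellow end. Lowering with force checks.

Emit:
{"name": "carry_out", "arguments": {"series": [2.5,0,0,0,0,2.5,0,0,0,0,2.5,0,0,0,0,2,0,0,0,0,1,0,0,0,0]}}

```text
time: 15.48
eef_pos: [0.5405, -0.0537, 0.0319]
ee_rot: [0.082, 0.702, 0.082, -0.702]
ft_force: [-1.5, 0.8, -2.4]
finger_gap: 0.685
```

Emit:
{"name": "carry_out", "arguments": {"series": [0.7,0,0,0,0,0.6,0,0,0,0,0.3,0,0,0,0,0,0,0,0,0,0,0,0,0,0]}}

```text
time: 15.9
eef_pos: [0.5407, -0.054, 0.0169]
ee_rot: [0.082, 0.703, 0.082, -0.702]
ft_force: [0.3, -0.5, -1.6]
finger_gap: 0.679
```

Emit:
{"name": "carry_out", "arguments": {"series": [0.1,0,0,0,0,0,0,0,0,0]}}

```text
time: 16.07
eef_pos: [0.5404, -0.0539, 0.0156]
ee_rot: [0.082, 0.703, 0.082, -0.702]
ft_force: [0.6, 0.7, -2.8]
finger_gap: 0.683
```

Emit:
{"name": "carry_out", "arguments": {"series": [0.1,0,0,0,0,0,0,0,0,0]}}

```text
time: 16.23
eef_pos: [0.5401, -0.0538, 0.0142]
ee_rot: [0.082, 0.702, 0.082, -0.702]
ft_force: [0.2, 0.9, -2.6]
finger_gap: 0.681
```

Emit:
{"name": "carry_out", "arguments": {"series": [0.08,0,0,0,0,0,0,0,0,0]}}

```text
time: 16.4
eef_pos: [0.5401, -0.0538, 0.0137]
ee_rot: [0.082, 0.702, 0.082, -0.702]
ft_force: [-1.7, 0.5, 4.0]
finger_gap: 0.684
```

Emit:
{"name": "carry_out", "arguments": {"series": [0.06,0,0,0,0,0,0,0,0,0]}}

```text
time: 16.57
eef_pos: [0.5401, -0.0539, 0.0137]
ee_rot: [0.082, 0.702, 0.082, -0.702]
ft_force: [-3.8, 1.4, 12.0]
finger_gap: 0.683
```

Emit:
{"name": "carry_out", "arguments": {"series": [-0.06,0,0,0,0,0,0,0,0,0.75,0,0,0,0,0.75,0,0,0,0,0.75]}}

```text
time: 16.9
eef_pos: [0.5402, -0.054, 0.0133]
ee_rot: [0.082, 0.702, 0.082, -0.702]
ft_force: [0.1, -0.7, -0.2]
finger_gap: 0.749
```

Emit:
{"name": "carry_out", "arguments": {"series": [-0.5,0,0,0,0.75,-1,0,0,0,0.75,-2,0,0,0,0.75,-3,0,0,0,0.75,-3,0,0,0,0.75]}}

```text
time: 17.32
eef_pos: [0.5394, -0.0541, 0.1097]
ee_rot: [-0.082, -0.702, -0.082, 0.703]
ft_force: [0.6, -0.6, 0.2]
finger_gap: 0.746
```

```bash
python3 - <<'E'
from h import *
from m import yel
im,P=snap('wrist','w11.png');p,r,o=tool();print(p,o['time'],o['finger_gap'],o['ft_force'])
for l in('meter','meter_screen','driver'):print(l,find('wrist',P,l))
im,P=snap('top','t11.png')
for l in('meter','meter_screen','lid_edge','latch_tip'):print(l,find('top',P,l))
im,P=snap('scene','s11.png')
for l in('meter','lid_edge','lid','latch_tip'):print(l,find('scene',P,l))
a=np.radians(13.2);c=np.array([.536,-.024])
f=lambda y,z,x=0:[*(c+[np.cos(a)*x-np.sin(a)*y,np.sin(a)*x+np.cos(a)*y]),z]
for th in (1.7,1.8,1.9,2.0): print(th,np.round(f(-.08+.16*np.cos(th)-.031*np.sin(th),.02+.16*np.sin(th)+.031*np.cos(th)),3))
E
```

```text
[ 0.5430684  -0.05504746  0.11510893] 17.3667 0.7491935539813334 [ 2.40217061 -1.3635593   4.37339214]
meter [(0.62, [0.551, -0.049, 0.047], [310, 228]), (0.24, [0.521, 0.012, 0.03], [202, 243])]
meter_screen [(0.87, [0.548, -0.049, 0.045], [309, 231])]
driver [(0.9, [0.52, 0.016, 0.028], [196, 242])]
meter [(0.87, [0.488, -0.078, 0.041], [352, 270]), (0.64, [0.285, -0.309, 0.038], [442, 350])]
meter_screen [(0.73, [0.287, -0.304, 0.039], [441, 349]), (0.55, [0.485, -0.08, 0.045], [353, 271])]
lid_edge [(0.62, [0.525, -0.151, 0.102], [383, 252])]
latch_tip []
meter [(0.85, [0.555, -0.051, 0.041], [302, 240]), (0.54, [0.322, -0.343, 0.038], [280, 154])]
lid_edge [(0.92, [0.587, -0.136, 0.082], [272, 224]), (0.31, [0.508, 0.011, 0.03], [329, 243])]
lid [(0.67, [0.589, -0.132, 0.083], [272, 225]), (0.47, [0.551, 0.47, 0.095], [466, 332])]
latch_tip [(0.52, [0.517, 0.082, 0.028], [346, 257]), (0.32, [0.574, -0.097, 0.022], [286, 241])]
1.7 [ 0.566 -0.152  0.175]
1.8 [ 0.569 -0.167  0.169]
1.9 [ 0.573 -0.181  0.161]
2.0 [ 0.576 -0.194  0.153]
```

Both items are in, with the meter face at about z=0.045. For the lid, I'll go over it, behind it, then push along its arc.

Emit:
{"name": "carry_out", "arguments": {"series": [-3.5,0,0,0,0.5,-3.5,0,0,0,0,-3.5,0,0,0,0,-3.5,0,0,0,0,0,3,0,0,0]}}

```text
time: 18.43
eef_pos: [0.5507, -0.0774, 0.2538]
ee_rot: [0.084, 0.705, 0.086, -0.699]
ft_force: [2.3, 0.5, -0.9]
finger_gap: 0.04
```

Emit:
{"name": "carry_out", "arguments": {"series": [0,3.3,0,0,0,0,3.3,0,0,0,0,3.3,0,0,0,0,3,0,0,0,0,0,0,0,0]}}

```text
time: 18.85
eef_pos: [0.5758, -0.2162, 0.2488]
ee_rot: [-0.081, -0.703, -0.078, 0.703]
ft_force: [-0.2, -0.5, 0.1]
finger_gap: -0.0
```

```bash
cat > lid.py <<'E'
from h import *
a=np.radians(13.2);c=np.array([.536,-.024])
def w2c(p): d=p[:2]-c; return np.array([np.cos(a)*d[0]+np.sin(a)*d[1],-np.sin(a)*d[0]+np.cos(a)*d[1],p[2]])
def path(th,r=.140,d=.008,hw=.0145):
    return np.array([-.08+r*np.cos(th)-.031*np.sin(th)-hw,.02+r*np.sin(th)+.031*np.cos(th)-d])
E
python3 - <<'E'
from lid import *
p,r,o=tool();q=w2c(p);print(q,o['time'],o['finger_gap'],np.degrees(np.arctan2(r[1,1],r[0,1])))
prev=None
for t in np.radians(np.arange(103,-6,-6)):
    s=path(t);print(int(np.degrees(t).round()),s.round(4),'' if prev is None else [round(-(s-prev)[1]*100,2),round(-(s-prev)[0]*100,2)]);prev=s
E
```

```text
[-0.00512111 -0.19620429  0.24875231] 18.85 -0.00022887651073946822 -77.10278666731591
103 [-0.1562  0.1414] 
97 [-0.1423  0.1472] [np.float64(-0.57), np.float64(-1.39)]
91 [-0.1279  0.1514] [np.float64(-0.43), np.float64(-1.44)]
85 [-0.1132  0.1542] [np.float64(-0.27), np.float64(-1.48)]
79 [-0.0982  0.1553] [np.float64(-0.12), np.float64(-1.5)]
73 [-0.0832  0.1549] [np.float64(0.04), np.float64(-1.5)]
67 [-0.0683  0.153 ] [np.float64(0.2), np.float64(-1.49)]
61 [-0.0537  0.1495] [np.float64(0.35), np.float64(-1.46)]
55 [-0.0396  0.1445] [np.float64(0.5), np.float64(-1.41)]
49 [-0.026  0.138] [np.float64(0.65), np.float64(-1.35)]
43 [-0.0133  0.1302] [np.float64(0.78), np.float64(-1.28)]
37 [-0.0013  0.121 ] [np.float64(0.91), np.float64(-1.19)]
31 [0.0095 0.1107] [np.float64(1.03), np.float64(-1.09)]
25 [0.0193 0.0993] [np.float64(1.14), np.float64(-0.97)]
19 [0.0278 0.0869] [np.float64(1.24), np.float64(-0.85)]
13 [0.0349 0.0737] [np.float64(1.32), np.float64(-0.72)]
7 [0.0407 0.0598] [np.float64(1.39), np.float64(-0.57)]
1 [0.0449 0.0454] [np.float64(1.44), np.float64(-0.43)]
-5 [0.0477 0.0307] [np.float64(1.48), np.float64(-0.27)]
```

Emit:
{"name": "carry_out", "arguments": {"series": [3.5,0,0,0,0,3.5,0,0,0,0,3.7,0,0,0,0,0,-2,0,0,0,0,-2,0,0,0]}}

```text
time: 19.27
eef_pos: [0.5652, -0.1706, 0.1387]
ee_rot: [-0.081, -0.701, -0.081, 0.704]
ft_force: [-0.4, -4.7, 3.6]
finger_gap: -0.001
```

Emit:
{"name": "carry_out", "arguments": {"series": [-0.57,-1.4,0,0,0,-0.43,-1.44,0,0,0,-0.27,-1.48,0,0,0,-0.12,-1.5,0,0,0,0.04,-1.5,0,0,0]}}

```text
time: 19.68
eef_pos: [0.5505, -0.0988, 0.1551]
ee_rot: [0.082, 0.703, 0.081, -0.702]
ft_force: [0.3, -2.5, -1.9]
finger_gap: -0.0
```

Emit:
{"name": "carry_out", "arguments": {"series": [0.2,-1.49,0,0,0,0.35,-1.46,0,0,0,0.5,-1.4,0,0,0,0.65,-1.35,0,0,0,0.78,-1.28,0,0,0]}}

```text
time: 20.1
eef_pos: [0.5345, -0.0294, 0.1297]
ee_rot: [0.082, 0.703, 0.082, -0.702]
ft_force: [0.5, -0.9, 1.7]
finger_gap: 0.005
```

```bash
python3 - <<'E'
from lid import *
p,r,o=tool();q=w2c(p);print(q,o['time'],o['ft_force'])
im,P=snap('scene','s12.png');print(find('scene',P,'lid_edge'),find('scene',P,'meter'))
E
```

```text
[-0.00274409 -0.00492224  0.12972147] 20.1 [ 0.47193703 -0.90479645  1.74256905]
[(0.78, [0.584, -0.034, 0.117], [298, 234])] [(0.82, [0.317, -0.334, 0.043], [283, 153]), (0.4, [0.596, -0.027, 0.018], [300, 258])]
```

Emit:
{"name": "carry_out", "arguments": {"series": [0.9,-1.19,0,0,0,1.03,-1.09,0,0,0,1.14,-0.97,0,0,0,1.24,-0.85,0,0,0,1.32,-0.72,0,0,0]}}

```text
time: 20.67
eef_pos: [0.5231, 0.018, 0.0723]
ee_rot: [0.082, 0.702, 0.083, -0.702]
ft_force: [1.1, 0.2, 1.6]
finger_gap: -0.0
```

Emit:
{"name": "carry_out", "arguments": {"series": [1.2,-0.57,0,0,0,0.7,-0.4,0,0,0,0,0,0,0,0]}}

```text
time: 20.92
eef_pos: [0.5193, 0.0271, 0.0527]
ee_rot: [-0.082, -0.701, -0.083, 0.704]
ft_force: [-0.6, -0.5, -1.0]
finger_gap: 0.006
```

Emit:
{"name": "carry_out", "arguments": {"series": [0.5,0,0,0,0,0,0,0,0,0]}}

```text
time: 21.08
eef_pos: [0.5209, 0.0255, 0.0493]
ee_rot: [-0.082, -0.702, -0.082, 0.702]
ft_force: [-0.5, 0.3, -0.3]
finger_gap: -0.001
```

Emit:
{"name": "carry_out", "arguments": {"series": [0.4,0,0,0,0,0,0,0,0,0]}}

```text
time: 21.25
eef_pos: [0.5213, 0.0255, 0.0456]
ee_rot: [0.082, 0.702, 0.082, -0.702]
ft_force: [0.4, -0.1, 0.5]
finger_gap: 0.002
```

Emit:
{"name": "carry_out", "arguments": {"series": [0.3,0,0,0,0,0,0,0,0,0]}}

```text
time: 21.42
eef_pos: [0.5212, 0.0257, 0.0426]
ee_rot: [0.082, 0.702, 0.082, -0.702]
ft_force: [-0.3, -0.4, 0.4]
finger_gap: 0.002
```

Emit:
{"name": "carry_out", "arguments": {"series": [0.3,0,0,0,0,0,0,0,0,0]}}

```text
time: 21.58
eef_pos: [0.5214, 0.0258, 0.0404]
ee_rot: [0.082, 0.703, 0.082, -0.702]
ft_force: [-1.8, 1.1, 9.0]
finger_gap: 0.003
```

```bash
python3 - <<'E'
from lid import *
p,r,o=tool();q=w2c(p);print(q,o['time'],o['ft_force'])
im,P=snap('scene','s13.png');print(find('scene',P,'lid_edge'),find('scene',P,'latch_tip'))
im,P=snap('top','t13.png');print(find('top',P,'lid_edge'))
im,P=snap('wrist','w13.png')
E
```

```text
[-0.00280513  0.05178016  0.04035744] 21.5833 [-1.81898836  1.06875475  8.98839857]
[(0.82, [0.576, -0.02, 0.052], [305, 248])] [(0.65, [0.518, 0.085, 0.028], [347, 258])]
[(0.63, [0.497, -0.058, 0.052], [345, 266])]
```

Emit:
{"name": "carry_out", "arguments": {"series": [0.15,0,0,0,0,0,0,0,0,0]}}

```text
time: 22.05
eef_pos: [0.5215, 0.0258, 0.0402]
ee_rot: [0.081, 0.703, 0.083, -0.702]
ft_force: [-7.6, 0.8, 29.3]
finger_gap: -0.001
```

Emit:
{"name": "carry_out", "arguments": {"series": [-0.3,0,0,0,0,-3,0,0,0,0,-3,0,0,0,0,-3,0,0,0,0,-1,0,0,0,0]}}

```text
time: 22.47
eef_pos: [0.5231, 0.0253, 0.1446]
ee_rot: [0.082, 0.704, 0.082, -0.701]
ft_force: [1.1, 0.4, 0.0]
finger_gap: -0.003
```

```bash
python3 - <<'E'
from lid import *
im,P=snap('scene','s14.png');p,r,o=tool();q=w2c(p);print(q,o['time'])
b=im[::,:,::-1].copy()
Rm=np.array([[np.cos(a),-np.sin(a)],[np.sin(a),np.cos(a)]])
q=lambda x,y,z:tuple(int(round(v)) for v in w2px(P,[*(c+Rm@[x,y]),z]))
pts=[q(x,y,.051) for x,y in[(.11,.08),(-.11,.08),(-.11,-.08),(.11,-.08)]];print(pts)
cv2.polylines(b,[np.array(pts)],True,(255,255,255),1)
cv2.imwrite('pics/s14c.png',cv2.resize(b[170:310,220:400],(771,600),interpolation=cv2.INTER_CUBIC))
g=cv2.inRange(cv2.cvtColor(im,cv2.COLOR_RGB2HSV),(60,60,60),(90,255,255));g[:170]=0;g[310:]=0;g[:,:225]=0;g[:,400:]=0
n,L,s,_=cv2.connectedComponentsWithStats(g);k=1+s[1:,4].argmax();print(s[k]);m=np.argwhere(L==k)[:,::-1]
print(cv2.approxPolyDP(cv2.convexHull(m),3,True)[:,0].tolist())
E
```

```text
[-0.00081545  0.05114241  0.14479098] 22.5167
[(322, 278), (353, 221), (305, 204), (270, 257)]
[ 271  204   81   75 2700]
[[351, 222], [322, 277], [271, 257], [306, 204]]
```

The shut-lid outline predicted at θ=0 matches the green hull within 2 px, and 29 N down gave no further motion, so the lid is shut. Now the latch.

Emit:
{"name": "carry_out", "arguments": {"series": [0,-3.1,0,0,0,0,-3.1,0,0,0,0,-3.1,0,0,0,0,-3.1,0,0,0,0,0,0,0,0]}}

```text
time: 22.93
eef_pos: [0.4902, 0.1535, 0.1397]
ee_rot: [-0.084, -0.701, -0.086, 0.703]
ft_force: [0.5, 0.2, 0.8]
finger_gap: 0.001
```

Emit:
{"name": "carry_out", "arguments": {"series": [3.2,0,0,0,0,3.2,0,0,0,0,3.2,0,0,0,0,0,0,0,0,0,0,0,0,0,0]}}

```text
time: 23.35
eef_pos: [0.4911, 0.1454, 0.0441]
ee_rot: [-0.082, -0.701, -0.081, 0.704]
ft_force: [-0.7, 0.5, -0.1]
finger_gap: -0.003
```

```bash
python3 - <<'E'
from lid import *
p,r,o=tool();q=w2c(p);print(q,o['time'],o['ft_force'])
prev=None
for t in [1.55,1.4,1.25,1.1,.95,.8,.65,.5,.35,.2,.1,0]:
    s=np.array([.09+.036*np.sin(t)-.033*np.cos(t)+.0145,.026+.036*np.cos(t)+.033*np.sin(t)-.0106])
    print(t,s.round(4),'' if prev is None else (-(s-prev)[::-1]*100).round(2));prev=s
E
```

```text
[-0.0050021   0.17514674  0.04405014] 23.35 [-0.70558874  0.45206891 -0.11437235]
1.55 [0.1398 0.0491] 
1.4 [0.1344 0.054 ] [-0.49  0.54]
1.25 [0.1283 0.0581] [-0.4   0.61]
1.1 [0.1216 0.0611] [-0.31  0.66]
0.95 [0.1146 0.0632] [-0.2  0.7]
0.8 [0.1073 0.0642] [-0.1   0.73]
0.65 [0.1   0.064] [0.01 0.73]
0.5 [0.0928 0.0628] [0.12 0.72]
0.35 [0.0858 0.0605] [0.23 0.7 ]
0.2 [0.0793 0.0572] [0.33 0.65]
0.1 [0.0753 0.0545] [0.27 0.41]
0 [0.0715 0.0514] [0.31 0.38]
```

Emit:
{"name": "carry_out", "arguments": {"series": [-0.4,1.8,0,0,0,0,1.7,0,0,0,-0.49,0.54,0,0,0,-0.4,0.61,0,0,0,-0.31,0.66,0,0,0]}}

```text
time: 23.77
eef_pos: [0.5056, 0.0952, 0.0628]
ee_rot: [0.082, 0.703, 0.083, -0.702]
ft_force: [0.7, -0.7, -0.5]
finger_gap: -0.003
```

Emit:
{"name": "carry_out", "arguments": {"series": [-0.2,0.7,0,0,0,-0.1,0.73,0,0,0,0,0.73,0,0,0,0.12,0.72,0,0,0,0.23,0.7,0,0,0]}}

```text
time: 24.18
eef_pos: [0.5132, 0.0593, 0.0606]
ee_rot: [0.082, 0.702, 0.082, -0.702]
ft_force: [0.3, -0.4, -0.5]
finger_gap: -0.0
```

Emit:
{"name": "carry_out", "arguments": {"series": [0.33,0.65,0,0,0,0.27,0.41,0,0,0,0.31,0.38,0,0,0,0,0,0,0,0]}}

```text
time: 24.52
eef_pos: [0.516, 0.0449, 0.0509]
ee_rot: [-0.082, -0.702, -0.082, 0.703]
ft_force: [-0.6, 0.1, 0.5]
finger_gap: -0.001
```

Emit:
{"name": "carry_out", "arguments": {"series": [0.2,0,0,0,0,0,0,0,0,0]}}

```text
time: 24.68
eef_pos: [0.5161, 0.0463, 0.0492]
ee_rot: [-0.082, -0.702, -0.082, 0.703]
ft_force: [0.6, 1.1, 0.4]
finger_gap: 0.004
```

Emit:
{"name": "carry_out", "arguments": {"series": [0.15,0,0,0,0,0,0,0,0,0]}}

```text
time: 24.85
eef_pos: [0.5162, 0.0464, 0.0479]
ee_rot: [-0.082, -0.702, -0.082, 0.702]
ft_force: [-0.1, 0.5, -0.5]
finger_gap: 0.004
```

Emit:
{"name": "carry_out", "arguments": {"series": [0.15,0,0,0,0,0,0,0,0,0]}}

```text
time: 25.02
eef_pos: [0.5162, 0.0461, 0.0464]
ee_rot: [-0.082, -0.702, -0.082, 0.702]
ft_force: [0.2, -0.5, -0.1]
finger_gap: 0.003
```

```bash
python3 - <<'E'
from lid import *
im,P=snap('wrist','w15.png');p,r,o=tool();print(w2c(p),o['time'],o['ft_force']);print(find('wrist',P,'latch_tip'))
for cam in('wrist','top','scene'):
    im,P=snap(cam);h=cv2.cvtColor(im,cv2.COLOR_RGB2HSV);m=cv2.inRange(h,(0,150,60),(4,255,255))|cv2.inRange(h,(176,150,60),(180,255,255))
    n,L,s,ce=cv2.connectedComponentsWithStats(m)
    for k in range(1,n):
        if s[k,4]>60: print(cam,s[k],ce[k].round(),w2c(px2w(P,ce[k],.059)).round(3))
E
```

```text
[-0.00322088  0.07274197  0.04653134] 25.0667 [-0.20968907 -0.19113162  0.50442088]
[(0.86, [0.515, 0.089, 0.027], [225, 260])]
wrist [  179   211    96   144 11119] [227. 275.] [0.012 0.106 0.059]
scene [337 242  19  24 232] [347. 255.] [0.016 0.113 0.059]
```

The latch is still open: the finger rode over the tongue's tip. I'll go back out and push lower on the tongue.

```bash
python3 - <<'E'
import numpy as np
prev=None
for t in [1.55,1.4,1.25,1.1,.95,.8,.65,.5,.35,.2,.1,0]:
    s=np.array([.09+.036*np.sin(t)-.022*np.cos(t)+.0145,.026+.036*np.cos(t)+.022*np.sin(t)-.0106])
    print(t,s.round(4),'' if prev is None else (-(s-prev)[::-1]*100).round(2));prev=s
E
```

```text
1.55 [0.14   0.0381] 
1.4 [0.1362 0.0432] [-0.51  0.38]
1.25 [0.1317 0.0476] [-0.44  0.45]
1.1 [0.1266 0.0513] [-0.37  0.51]
0.95 [0.121  0.0542] [-0.29  0.56]
0.8 [0.115  0.0563] [-0.2  0.6]
0.65 [0.1088 0.0574] [-0.11  0.62]
0.5 [0.1025 0.0575] [-0.02  0.63]
0.35 [0.0962 0.0568] [0.08 0.63]
0.2 [0.0901 0.0551] [0.17 0.61]
0.1 [0.0862 0.0534] [0.16 0.39]
0 [0.0825 0.0514] [0.2  0.37]
```

Emit:
{"name": "carry_out", "arguments": {"series": [-3,0,0,0,0,-2,-2,0,0,0,0,-3,0,0,0,0,-3,0,0,0,0,-2.4,0,0,0]}}

```text
time: 25.68
eef_pos: [0.4919, 0.1495, 0.097]
ee_rot: [0.082, 0.702, 0.083, -0.702]
ft_force: [0.9, 0.0, -0.2]
finger_gap: -0.003
```

Emit:
{"name": "carry_out", "arguments": {"series": [3,0,0,0,0,2.8,0,0,0,0,0,0,0,0,0,0,0,0,0,0]}}

```text
time: 26.02
eef_pos: [0.4915, 0.1464, 0.0382]
ee_rot: [-0.082, -0.701, -0.082, 0.703]
ft_force: [0.5, -0.1, 1.0]
finger_gap: 0.001
```

Emit:
{"name": "carry_out", "arguments": {"series": [0,1.9,0,0,0,0,1.9,0,0,0,-0.3,0.38,0,0,0,-0.4,0.45,0,0,0,-0.37,0.51,0,0,0]}}

```text
time: 26.43
eef_pos: [0.5046, 0.0979, 0.0505]
ee_rot: [0.082, 0.703, 0.083, -0.702]
ft_force: [-0.0, 0.6, 0.5]
finger_gap: 0.0
```

```bash
cat > red.py <<'E'
from lid import *
p,r,o=tool();print(w2c(p),o['time'],o['ft_force'])
for cam in('wrist','scene','top'):
    im,P=snap(cam,'r_%s_%d.png'%(cam,o['time']*10));h=cv2.cvtColor(im,cv2.COLOR_RGB2HSV);m=cv2.inRange(h,(0,150,60),(4,255,255))|cv2.inRange(h,(176,150,60),(180,255,255))
    print(cam,find(cam,P,'latch_tip'))
    n,L,s,ce=cv2.connectedComponentsWithStats(m)
    for k in range(1,n):
        if s[k,4]>60: print(cam,s[k],[w2c(px2w(P,q,.059)).round(3).tolist()[:2] for q in cv2.boxPoints(cv2.minAreaRect(np.argwhere(L==k)[:,::-1].astype(np.float32)))])
E
python3 red.py
```

```text
[-0.00276651  0.12582629  0.05052736] 26.4333 [-0.03462638  0.55307119  0.53049315]
wrist [(0.62, [0.565, 0.032, 0.055], [521, 197]), (0.59, [0.525, 0.088, 0.032], [346, 244])]
wrist [ 318  210   72  122 6977] [[0.037, 0.125], [0.037, 0.098], [-0.015, 0.095], [-0.015, 0.124]]
scene [(0.53, [0.528, 0.083, 0.038], [344, 258])]
scene [337 247  16  17 159] [[0.048, 0.096], [-0.01, 0.096], [-0.004, 0.127], [0.053, 0.126]]
top [(0.47, [0.494, 0.075, 0.032], [295, 267])]
top [290 261  11  11  84] [[-0.005, 0.113], [-0.01, 0.088], [-0.036, 0.093], [-0.03, 0.119]]
```

The finger is thinner at its tip (about 7 mm half width, not 14.5), so contact comes later than planned. Backing out, lowering, then pushing with the corrected path.

Emit:
{"name": "carry_out", "arguments": {"series": [0,-1.5,0,0,0,1.2,0,0,0,0,0,0.9,0,0,0,-0.3,0.4,0,0,0,-0.4,0.45,0,0,0]}}

```text
time: 27.15
eef_pos: [0.5044, 0.0933, 0.0441]
ee_rot: [-0.082, -0.702, -0.082, 0.703]
ft_force: [-0.6, 1.9, -0.0]
finger_gap: 0.005
```

Emit:
{"name": "carry_out", "arguments": {"series": [-0.4,0.48,0,0,0,-0.33,0.53,0,0,0,-0.25,0.6,0,0,0,-0.15,0.62,0,0,0,-0.05,0.63,0,0,0]}}

```text
time: 27.57
eef_pos: [0.5119, 0.0662, 0.0566]
ee_rot: [0.082, 0.703, 0.082, -0.702]
ft_force: [-0.1, 1.6, 0.7]
finger_gap: 0.002
```

```bash
python3 red.py
```

```text
[-0.00290186  0.09329869  0.05661754] 27.5667 [-0.14807577  1.55406883  0.69822178]
wrist [(0.67, [0.531, 0.073, 0.062], [309, 256])]
wrist [ 271  207   88  129 6612] [[-0.019, 0.114], [0.037, 0.11], [0.036, 0.076], [-0.02, 0.076]]
scene [(0.65, [0.533, 0.07, 0.059], [339, 253])]
scene [333 242  18  20 166] [[0.043, 0.071], [-0.035, 0.07], [-0.028, 0.108], [0.048, 0.108]]
top [(0.64, [0.491, 0.059, 0.063], [300, 266]), (0.31, [0.513, -0.037, 0.05], [337, 259])]
```

The latch is following (tongue at about z=0.06, force 1.6 N). Continuing over and down.

Emit:
{"name": "carry_out", "arguments": {"series": [0.05,0.65,0,0,0,0.12,0.65,0,0,0,0.17,0.6,0,0,0,0.2,0.5,0,0,0,0.2,0.4,0,0,0]}}

```text
time: 28.28
eef_pos: [0.5181, 0.0385, 0.0485]
ee_rot: [0.082, 0.702, 0.082, -0.702]
ft_force: [0.1, 0.8, 1.1]
finger_gap: -0.003
```

Emit:
{"name": "carry_out", "arguments": {"series": [0.2,0,0,0,0,0.2,0,0,0,0,0,0,0,0,0]}}

```text
time: 28.53
eef_pos: [0.5185, 0.038, 0.0477]
ee_rot: [0.081, 0.703, 0.082, -0.702]
ft_force: [-11.6, -1.5, 43.1]
finger_gap: -0.001
```

```bash
python3 red.py
```

```text
[-0.00291027  0.06437069  0.04770489] 28.5333 [-11.56825002  -1.51239108  43.08365124]
wrist [(0.78, [0.534, 0.056, 0.057], [279, 262])]
wrist [ 236  212  100  144 8327] [[0.036, 0.094], [0.036, 0.057], [-0.024, 0.056], [-0.024, 0.097]]
scene [(0.47, [0.532, 0.053, 0.058], [335, 250])]
scene [326 239  21  23 220] [[0.027, 0.051], [-0.04, 0.068], [-0.016, 0.114], [0.049, 0.097]]
top [(0.52, [0.799, -0.121, 0.008], [367, 163]), (0.47, [0.498, 0.039, 0.057], [308, 264])]
```

It bottomed out at 43 N with the tongue top at about 58 mm, so it's closed. Retreating for the final check.

Emit:
{"name": "carry_out", "arguments": {"series": [-0.5,0,0,0,0,-2,0,0,0,0,-3,0,0,0,0,-3,0,0,0,0,-3,0,0,0,0]}}

```text
time: 29.25
eef_pos: [0.5174, 0.0388, 0.1606]
ee_rot: [-0.082, -0.702, -0.082, 0.703]
ft_force: [1.4, 0.9, -0.4]
finger_gap: -0.0
```

Emit:
{"name": "carry_out", "arguments": {"series": [-3,0,3,0,0,0,0,3,0,0,0,0,3,0,0,0,0,3,0,0,0,0,0,0,0]}}

```text
time: 29.67
eef_pos: [0.3951, 0.0105, 0.1878]
ee_rot: [-0.08, -0.7, -0.082, 0.705]
ft_force: [-0.6, 0.1, 0.0]
finger_gap: 0.003
```

```bash
python3 red.py; python3 - <<'E'
import cv2,glob,numpy as np
s=cv2.imread(sorted(glob.glob('pics/r_scene_*'))[-1]);w=cv2.imread(sorted(glob.glob('pics/r_wrist_*'))[-1])
cv2.imwrite('pics/fin.png',np.vstack([cv2.resize(s[140:320,170:490],(533,300),interpolation=cv2.INTER_CUBIC),cv2.resize(w,(533,300))]))
E
```

```text
[-0.12925495  0.06579514  0.18781834] 29.6667 [-0.59311057  0.08343899  0.03100476]
wrist [(0.81, [0.51, 0.051, 0.059], [294, 36])]
wrist [ 269    0   60   78 4404] [[0.013, 0.094], [0.013, 0.057], [-0.033, 0.057], [-0.033, 0.096]]
scene [(0.85, [0.524, 0.049, 0.057], [336, 248])]
scene [327 236  20  26 284] [[0.041, 0.055], [-0.037, 0.054], [-0.029, 0.099], [0.048, 0.098]]
top []
```

View pics/fin.png

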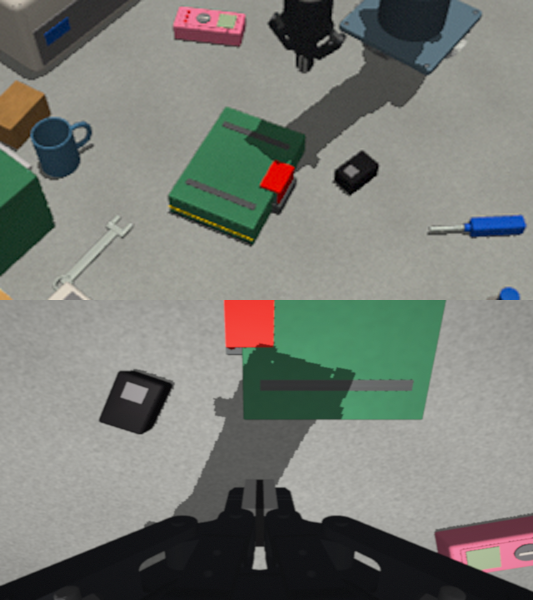

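The final view shows the green lid flat and shut, the red tongue lying over it (scene crop at (277,178)), the other things standing as before, and the arm clear. Handing in.

```bash
python3 -c "
from rig import manip; print(manip.finish_job())"
```

```text
the job is handed in; nothing more can be done
None
```

The case is packed, shut and latched, and the job was handed in at about 30 s of the 72 s allowed. No verdict came back.

- **Screwdriver:** The orange screwdriver lies in the narrow compartment with its blade towards the yellow end. I lowered it until it touched (up to 19 N) and then released it. The wrist view afterwards showed it flat and centred.
- **Meter:** The yellow meter went screen up into the wide compartment with its screen end towards the yellow end. I lowered it until it touched (up to 12 N). The network then placed its face at a height of about 0.045 m, against 0.043 m expected. I did not view a picture of it between release and shutting the lid.
- **Lid:** I shut it before touching the latch. It did not move further under 29 N, and its outline matched the shut position within 2 px.
- **Latch:** I swung it over after the lid was shut. It stopped at 43 N with the tongue top at about 58 mm. That push was with the fingertips, but it is above the 40 N limit set for the arm and the gripper's body. The last scene view shows the tongue lying on the lid.

**What went wrong on the way:**
- The fingertips turned out to be about 10–15 mm behind the TCP rather than 17 mm ahead, so the first two grasps on the screwdriver closed above the handle without moving it.
- The first latch push passed over the tongue, and a second fell short. I repeated it lower, with the path corrected for the thinner fingertip.
- The last top-camera check did not find the latch, while the wrist and scene cameras agreed it was closed.

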